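# Mesh the matching reamer cone on the citrus juicer and hold it down

## Robot

A 6-joint arm with a two-finger parallel gripper is mounted at the origin on the work surface. World frame = base frame: x ahead of the robot, y to its left, z up, the work surface at z = 0. Lengths are in m, angles in rad, forces in N, time in s.
With the tool pointing down it reaches from about 0.375 to 0.975 m from the base axis. Payload 3.8 kg.
Tool frame: the origin (TCP) lies on the front face of the gripper's body, between the roots of the fingers; the fingertips stand 64 mm ahead of it and the grasp point (between the pads) lies arm.grip_point_offset ahead of it (arm.grip_point_offset is the distance from the TCP to the grasp point, in m); z points along the fingers, y is the line along which they close (so a half turn about z gives the same grasp; the last joint's range is limited). The gripper opens to 88 mm and grips with 3 to 60 N. Pads are 18 mm wide; open, the fingers measure 123 mm over their backs; the gripper's body (75 mm by 187 mm) begins 45 mm behind the grasp point.
Start: joints at [1.202, 0.264, 1.604, -0, 1.274, -0.037], TCP at [0.22, 0.638, 0.303] pointing down, gripper open.
Joint ranges: [-2.63, 2.63], [-0.94, 2.18], [0.31, 2.57], [-1.31, 4.45], [0, 2.66], [-2.55, 2.55]. Speed limits (rad/s): [2.57, 2.57, 3.14, 3.14, 3.14, 3.14].

## Interface

Orientations are given as a 3x3 rotation matrix whose columns are the frame's x, y, z axes.
In Python, from station import arm gives the robot as it stands.
- The arm moves only by the tool arm_command, never from a script. Its argument "targets" is a list of rows, each a list of 2 entries, a list of its own where there are three numbers: the shift along the tool's x, y, z in cm, then the turn, a rotation vector about the tool's x, y, z in degrees. A call has 1 to 10 rows; each row shifts and turns the commanded pose from where the row before left it, along the tool's axes as they then stand; what a row does not reach is not made up. A row lasts 1/8 s, in which the tool goes at most 62.5 mm and 10.7 degrees, less where a joint would pass 70% of its speed; a pose out of reach is approached as far as the arm can. A call with a gripper value outside its range is refused whole. "claw" is the gripper command: -1 is shut, 1 is fully open, values between are in proportion, set as the call begins (left out, the last holds). The fingers move at their own pace and stop on an object; "force" is the grip in N (left out, the last holds). Time passes only in rows, so rows that do not move let the fingers close. It gives the time, the measured TCP pose, the force, the opening and the grip force at its end, in the units of the state.
- arm.get_obs(): the state, without advancing time (a new reading comes with each control period).
- arm.capture(name): name is "scene" or "side" or "wrist"; returns (picture, depth): 480x640x3 uint8, red, green, blue; 480x640 float32, m along the optical axis (not along the pixel's ray), 0 where there is no reading.
- arm.camera_params(name): a dict with "K" (3x3 intrinsics, pixels), "k1" (the pictures are not rectified: a ray, as slopes to the right and down, at radius r is drawn at 1 + k1 r^2 times it, then the intrinsics apply), "R" (3x3) and "t" (3): a world point X has camera coordinates R X + t. Camera axes: x right, y down, z forward; pixel columns grow to the right and rows downward; lengths in m; the calibration is good to about 2 mm. A picture is of the moment at which its call begins: read the wrist's pose just before it. camera_params takes no time and is no camera call; for the wrist camera it gives the pose at the moment of the call.
- arm.sign_off(): hands the job in; it is judged then, once.
The state is a dict: "time": time; "qpos": joint angles; "qd": joint speeds; "joint_torque": joint torques, N m; "eef_pos": TCP position; "orientation": TCP orientation; "force": force on the tool from outside, world axes, zero at the start; "torque": the same for the moment, N m; "opening": finger opening in m; "grasp_force": force on a finger pad.
Only numpy, scipy, OpenCV 4.12 (cv2) and the standard library are available. Lean on these libraries where they do the work, as an engineer would, in place of code of your own. Each camera call takes 0.05 s, during which the arm holds its last target. There are 200 camera calls.

## Task

One half fruit lies on the chopping board, waiting to be juiced: take the reamer cone of its size (the large orange cone for the orange, the small yellow cone for the lemon), set it on the juicer's drive spindle and turn it until the splines mesh and it slides fully home. Then push the cone down against the spring of the spindle, right down as for a test run, and finish while you still hold it pressed down with the gripper. Leave the other cone, the fruit, the glass and all other things where they stand.

Things in the scene. Friction and masses are not known exactly. Their poses are not given: they have to be found in the camera images.
- cone_large: Large orange reamer cone, loose, upright; 64 mm over its 4 pale main ribs, 64 mm tall. Origin: centre of its flat underside, z up. Main ribs along its +x, -x, +y, -y, 9 mm wide, upright flat outer faces from 0 to 27 mm (pinch a pair there), sloping above. Underside: cross-shaped socket 23 mm deep, arms under the main ribs (24 mm tip to tip, 8 mm wide); fits at every quarter turn.
- cone_small: Small yellow reamer cone, loose, upright; 50 mm over its 4 pale main ribs, 54 mm tall. Origin: centre of its flat underside, z up. Main ribs along its +x, -x, +y, -y, 9 mm wide, upright flat outer faces from 0 to 27 mm (pinch a pair there), sloping above. Underside: cross-shaped socket 23 mm deep, arms under the main ribs (24 mm tip to tip, 8 mm wide); fits at every quarter turn.
- spindle: Drive spindle in the juicer's bowl: black upright cross, bars 22 mm tip to tip, 6 mm thick, 14 mm high, narrower 3 mm lead-in above, then a 6 mm pilot pin up to 23.5 mm. Origin: on its axis at the top of its white 28 mm round shoulder, where a cone's underside rests when home (134 mm above the table unpressed); x, y along the cross arms, z up. Gears hold it against turning (0.25 N m).
- shaft (a joint): How far the sprung spindle is pushed down, in m: 0 up, 0.006 fully down at its stop. The spring resists with 4 N at the top and 10 N at the stop; the motor switch closes at about 0.0035. It springs back when let go.
- juicer: Electric citrus juicer, fixed: round white motor base 147 mm wide and 108 mm high, on it a grey juice bowl 165 mm wide (inner width 150 mm) with its rim 153 mm above the table, slotted white strainer floor at 116 mm. Origin: centre of its underside; its spout points to its -x axis, 119 mm out, 112 mm above the table.
- board: Wooden chopping board, fixed, 140 x 200 x 12 mm (x, y, z); origin: centre of its underside. The half fruit on it decides which cone is wanted.
- saucer: Blue saucer, fixed, 116 mm wide, 13 mm high; the half fruit that is not wanted now lies on it. Origin: centre of its underside.
- orange_half: Half an orange, cut face up, 76 mm wide, 32 mm high; lies on the board or on the saucer. Origin: centre of its underside, 12 mm above the table.
- lemon_half: Half a lemon, cut face up, 54 mm wide, 23 mm high; lies on the board or on the saucer. Origin: centre of its underside, 12 mm above the table.
- glass: Drinking glass under the juicer's spout, 66 mm wide, 95 mm high; origin: centre of its underside.
- mug: White mug, 80 mm wide without its handle, 90 mm high; origin: centre of its underside.
- jar: Amber jar with a brass cap, 68 mm wide, 100 mm high; origin: centre of its underside.
- shaker: Dark wooden salt shaker, 40 mm wide, 80 mm high; origin: centre of its underside.

How it is judged:
By the outcome, as a careful person would: the job done as asked, in the order asked, and still so for the second after the job is handed in, while the arm keeps its last pose, push and grip.
It also fails if it takes over 38 s, if anything falls off the work surface, if the arm or the gripper's body presses on something with over 40 N, if the wrist force passes 120 N, or if a joint passes its speed limit or range.

## Working session

There is one attempt and no reset: what is moved stays moved. The work goes in short steps, Python scripts to look and compute and a tool call to move; the robot and the scene stay as the last step left them, time stands still between calls to the robot, and variables do not carry over. Pictures are saved under pics/ and viewed, at most 10 in all, crops included, and the job is handed in when it is done.

Besides the shell and the picture viewer there is one more tool, called as name(argument=value, ...), one argument or row to a line, values as JSON. arm_command: Moves the arm, as the interface text tells. Its arguments: {"type":"object","properties":{"targets":{"type":"array"},"claw":{"type":"number"},"force":{"type":"number"}},"required":["targets"]}

```bash
ls; mkdir -p pics
cat > h.py <<'E'
from station import arm
import numpy as np, cv2
def pix2w(n,u,v,z=None,d=None,P=None):
    P=P or arm.camera_params(n);K=np.array(P["K"]);R=np.array(P["R"]);t=np.array(P["t"])
    D=np.array([P["k1"],0,0,0,0.])
    p=cv2.undistortPoints(np.array([[[u,v]]],float),K,D)[0,0]
    r=R.T@np.array([p[0],p[1],1]);c=-R.T@t
    return c+r*(d if d is not None else (z-c[2])/r[2])
def w2pix(n,X,P=None):
    P=P or arm.camera_params(n)
    return cv2.projectPoints(np.array(X,float).reshape(-1,1,3),cv2.Rodrigues(np.array(P["R"]))[0],np.array(P["t"],float),np.array(P["K"]),np.array([P["k1"],0,0,0,0.]))[0][:,0]
E
python3 - <<'E'
from h import *
o=arm.get_obs();print(o,arm.grip_point_offset)
for n in("scene","side"):
    im,d=arm.capture(n);cv2.imwrite(f"pics/{n}0.png",im[:,:,::-1]);np.savez(f"pics/{n}0.npz",im=im,d=d)
    P=arm.camera_params(n);print(n,-np.array(P["R"]).T@P["t"],P)
E
```

```text
pics
{'time': 0.0, 'qpos': array([ 1.20214554e+00,  2.64748964e-01,  1.60536075e+00,  1.94070015e-06,
        1.27371174e+00, -3.68520508e-02]), 'qd': array([ 0.00089717, -0.00137274, -0.00097356, -0.00186367, -0.0012835 ,
       -0.00017213]), 'joint_torque': array([ 2.05359752e-04, -5.02119505e+01, -3.56868124e+01,  7.28112250e-02,
        2.93177774e-02, -2.03756113e-04]), 'eef_pos': array([0.21964282, 0.63766312, 0.30139784]), 'orientation': array([[-9.45457725e-01,  3.25743829e-01, -8.04893626e-04],
       [ 3.25744812e-01,  9.45455445e-01, -2.07838411e-03],
       [ 8.39702631e-05, -2.22721424e-03, -9.99997516e-01]]), 'force': array([ 0.04171809, -0.6795539 , -0.80976504]), 'torque': array([ 0.02856324,  0.04342488, -0.00549471]), 'grasp_force': 0.0, 'opening': 0.08849812341668704} 0.0453
scene [1.20058297 0.39702032 1.1060006 ] {'K': array([[482.99550129,   0.        , 318.60173516],
       [  0.        , 482.99550129, 238.81846101],
       [  0.        ,   0.        ,   1.        ]]), 'k1': -0.02489540177821849, 'R': array([[-0.51136446,  0.85922119, -0.0156632 ],
       [ 0.69199782,  0.40089757, -0.60035003],
       [-0.50955413, -0.31783657, -0.79958396]]), 't': array([ 0.2901307 , -0.32597778,  1.62228993])}
side [ 0.47990683 -1.35281813  0.95343592] {'K': array([[536.33319836,   0.        , 317.93113567],
       [  0.        , 536.33319836, 250.04064103],
       [  0.        ,   0.        ,   1.        ]]), 'k1': 0.04564516864667976, 'R': array([[ 0.999028  , -0.04331453,  0.00817908],
       [-0.0157171 , -0.52338137, -0.85195359],
       [ 0.04118274,  0.85099694, -0.52355343]]), 't': array([-0.54583527,  0.11178609,  1.63065485])}
```

View pics/scene0.png

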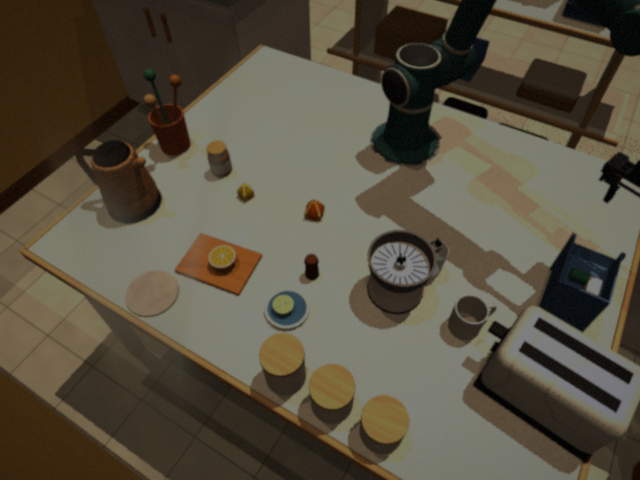

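View pics/side0.png

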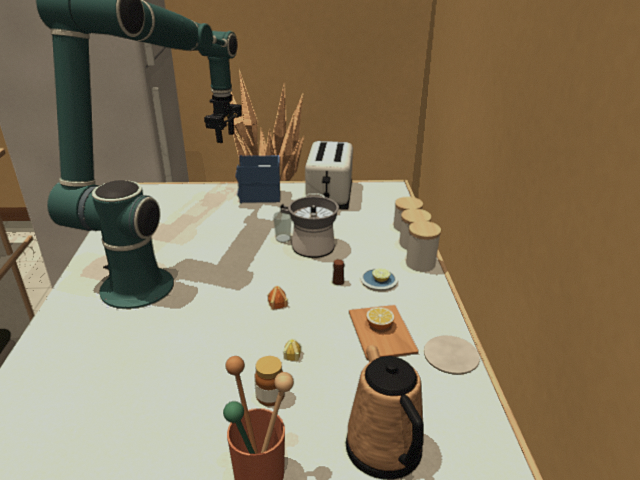

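The orange half (larger, orange; scene ~222,258) is on the board and the lemon is on the saucer (~285,304), so cone_large at scene (315,210) / side (277,297) is the one wanted. The spindle is at scene (401,262).

Run:
```python
from h import *
for nm,n,u,v,z in[("cone","scene",315,211,.03),("cone","side",277,298,.03),("spin","scene",401,261,.145),("spin","side",313,210,.145),("glass","scene",438,244,.095)
 ,("lemcone","scene",245,191,.03),("shaker","scene",312,257,.08)]:
    print(nm,n,pix2w(n,u,v,z).round(4))
# fruit widths
a=pix2w("scene",208,258,.044);b=pix2w("scene",237,258,.044);print("board fruit w",np.linalg.norm(a-b))
a=pix2w("scene",272,305,.035);b=pix2w("scene",295,305,.035);print("saucer fruit w",np.linalg.norm(a-b))
P=arm.camera_params("wrist");o=arm.get_obs();R=o["orientation"]
c=-P["R"].T@P["t"];print("cam in tool",R.T@(c-o["eef_pos"]),"axis",(P["R"]@R).round(3),P["K"])
z=np.load("pics/scene0.npz");s=np.load("pics/side0.npz")
A=cv2.resize(z["im"][180:320,270:470,::-1],(800,560),interpolation=3)
cv2.imwrite("pics/c1.png",np.clip(A*1.6,0,255).astype('uint8'))
```

```text
cone scene [ 0.4331 -0.0916  0.03  ]
cone side [ 0.4239 -0.1106  0.03  ]
spin scene [0.5462 0.2202 0.145 ]
spin side [0.5382 0.212  0.145 ]
glass scene [0.4158 0.2712 0.095 ]
lemcone scene [ 0.4711 -0.3156  0.03  ]
shaker scene [0.6058 0.0045 0.08  ]
board fruit w 0.078272037656227
saucer fruit w 0.058038720754110026
cam in tool [ 0.07372872  0.00082022 -0.08111786] axis [[ 0.     1.    -0.001]
 [-0.959  0.    -0.283]
 [-0.283  0.001  0.959]] [[429.9402832    0.         318.81925566]
 [  0.         429.9402832  235.11392866]
 [  0.           0.           1.        ]]
```

View pics/c1.png

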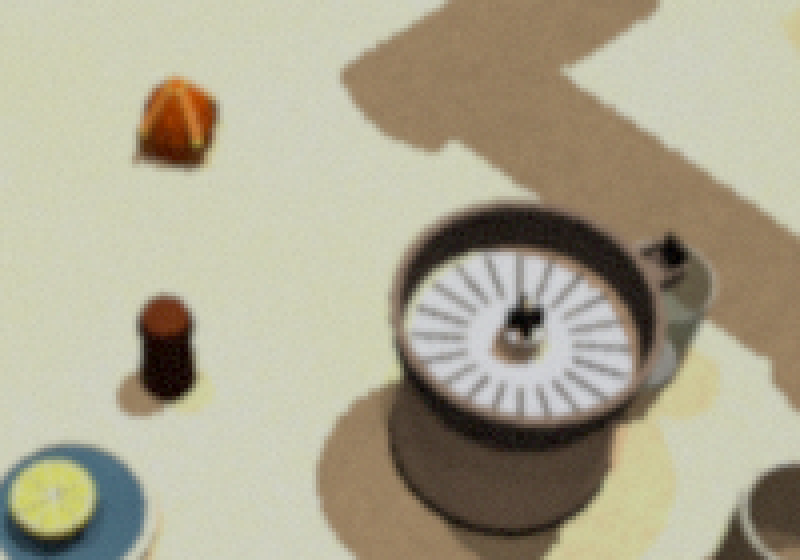

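The crop shows the cone at full-picture (314,209), and the spindle's black cross in the bowl at about (401,261). The camera rays for the cone differ by 2 cm, so I'll refine with the wrist camera, starting over the spindle.

arm_command(
  targets=[
    [[-4.44,-2.92,-0.2],[0,0,0]],
    [[-4.44,-2.92,-0.2],[0,0,0]],
    [[-4.44,-2.92,-0.2],[0,0,0]],
    [[-4.44,-2.92,-0.2],[0,0,0]],
    [[-4.44,-2.92,-0.2],[0,0,0]],
    [[-4.44,-2.92,-0.2],[0,0,0]],
    [[-4.44,-2.92,-0.2],[0,0,0]],
    [[-4.44,-2.92,-0.2],[0,0,0]],
    [[-4.44,-2.92,-0.2],[0,0,0]],
    [[-4.44,-2.92,-0.2],[0,0,0]],
  ],
  claw=1,
)

```text
time: 1.35
eef_pos: [0.5451, 0.2159, 0.3224]
orientation: [[-0.945, 0.326, -0.001], [0.326, 0.945, -0.0], [0.001, -0.0, -1.0]]
force: [1.2, 0.5, 0.4]
opening: 0.088
grasp_force: 0.0
```

arm_command(
  targets=[
    [[0,0,0],[0,0,0]],
    [[0,0,0],[0,0,0]],
  ],
)

```text
time: 1.6
eef_pos: [0.5441, 0.2175, 0.3221]
orientation: [[-0.945, 0.327, -0.001], [0.327, 0.945, 0.0], [0.001, -0.0, -1.0]]
force: [-0.3, 0.1, -0.1]
opening: 0.0881
grasp_force: 0.0
```

Run:
```python
from h import *
import pickle
o=arm.get_obs();P=arm.camera_params("wrist");im,d=arm.capture("wrist")
pickle.dump((o,P,im,d),open("pics/w1.pkl","wb"));cv2.imwrite("pics/w1.png",im[:,:,::-1])
print(o["time"],o["eef_pos"],o["orientation"],w2pix("wrist",[[.542,.216,.155]],P))
```

```text
1.6 [0.54413675 0.21750267 0.32212504] [[-9.45170737e-01  3.26573421e-01 -1.44156659e-03]
 [ 3.26573443e-01  9.45171802e-01  2.27030388e-04]
 [ 1.43667018e-03 -2.56194885e-04 -9.99998935e-01]] [[313.51758316 234.01728125]]
```

View pics/w1.png

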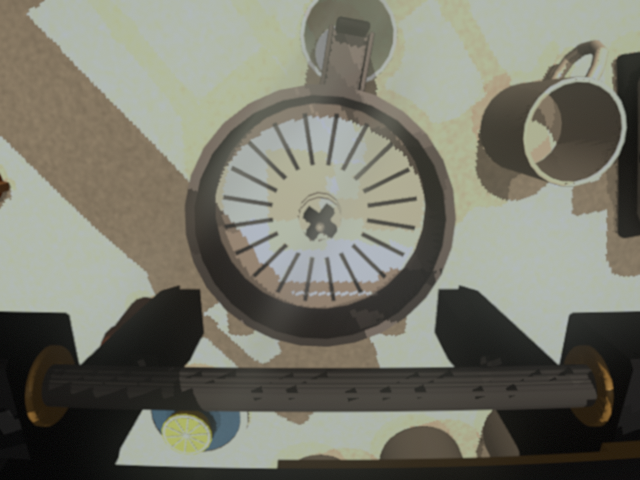

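The black X cross is at about (320,222), with the pilot pin tip near (320,228). I'll warp it to a metric top view.

```bash
cat >> h.py <<'E'
def topview(P,im,c,z,half,S=600):
    # metric view: right=+x, up=+y
    k=(np.arange(S)+.5)/S*2*half-half
    X,Y=np.meshgrid(c[0]+k,c[1]-k)
    m=w2pix("wrist",np.stack([X,Y,np.full_like(X,z)],-1),P).reshape(S,S,2).astype(np.float32)
    return cv2.remap(im,m,None,cv2.INTER_CUBIC)
E
python3 - <<'E'
from h import *
import pickle
o,P,im,d=pickle.load(open("pics/w1.pkl","rb"))
c=pix2w("wrist",320,222,.148,P=P)[:2].round(3);print(c, d[222,320])
cam=-P["R"].T@P["t"];print("cam",cam)
A=topview(P,im,c,.151,.025)
for i in range(0,600,60):cv2.line(A,(i,0),(i,8),(255,0,0),1);cv2.line(A,(0,i),(8,i),(255,0,0),1)
cv2.line(A,(300,290),(300,310),(255,0,0),1);cv2.line(A,(290,300),(310,300),(255,0,0),1)
cv2.imwrite("pics/t1.png",A[:,:,::-1])
E
```

```text
[0.538 0.222] 0.25826365
cam [0.47483599 0.24232463 0.4033457 ]
```

View pics/t1.png

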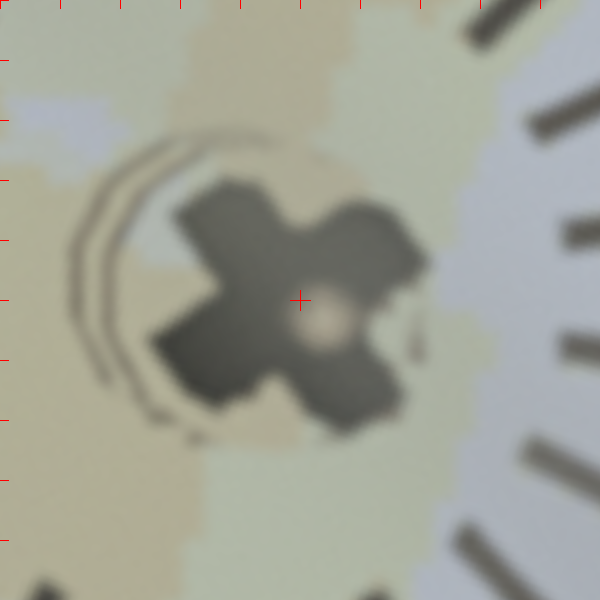

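arm_command(
  targets=[
    [[0.06,-4.82,0],[0,0,0]],
    [[0.06,-4.82,0],[0,0,0]],
    [[0.06,-4.82,0],[0,0,0]],
    [[0.06,-4.82,2.5],[0,0,0]],
    [[0.06,-4.82,2.5],[0,0,0]],
    [[0.06,-4.82,2.5],[0,0,0]],
    [[0.06,-4.82,2.5],[0,0,0]],
    [[0,0,0],[0,0,0]],
    [[0,0,0],[0,0,0]],
  ],
)

```text
time: 2.78
eef_pos: [0.4311, -0.099, 0.2231]
orientation: [[-0.946, 0.325, 0.001], [0.325, 0.946, 0.001], [-0.001, 0.001, -1.0]]
force: [0.6, -0.4, -0.6]
opening: 0.0881
grasp_force: 0.0
```

```bash
cat > fit.py <<'E'
from h import *
import pickle
from scipy.optimize import differential_evolution
o,P,im,d=pickle.load(open("pics/w1.pkl","rb"))
g=im.max(2).astype(float);U=8;x0,y0,w=290,190,64
G=cv2.resize(g[y0:y0+w,x0:x0+w],None,fx=U,fy=U,interpolation=cv2.INTER_CUBIC)
M=G<115
lab=cv2.connectedComponents(M.astype('uint8'))[1];M=lab==lab[(222-y0)*U,(316-x0)*U]
print("mask px",M.sum()/U/U)
def box(a,b,z0,z1):return np.array([[i*a/2,j*b/2,z] for i in(-1,1) for j in(-1,1) for z in(z0,z1)])
parts=[box(.022,.006,.134,.148),box(.006,.022,.134,.148),box(.020,.0045,.148,.151),box(.0045,.020,.148,.151)]
def ren(p):
    c,s=np.cos(p[2]),np.sin(p[2]);R=np.array([[c,-s,0],[s,c,0],[0,0,1]])
    m=np.zeros(M.shape,np.uint8)
    for b in parts:
        q=(w2pix("wrist",b@R.T+[p[0],p[1],0],P)+.5-[x0,y0])*U-.5
        cv2.fillConvexPoly(m,cv2.convexHull(q.astype(np.float32)).round().astype(np.int32),1)
    # the pale pin may hide black: ignore it
    return m>0
def cost(p):
    m=ren(p);return (m^M).sum()/M.sum()
r=differential_evolution(cost,[(.53,.546),(.213,.229),(0,np.pi/2)],seed=0,popsize=20,maxiter=60)
print(r.x[:2].round(4),np.degrees(r.x[2]),r.fun)
E
python3 fit.py
python3 - <<'E'
from h import *
import pickle
o=arm.get_obs();P=arm.camera_params("wrist");im,d=arm.capture("wrist")
pickle.dump((o,P,im,d),open("pics/w2.pkl","wb"));cv2.imwrite("pics/w2.png",im[:,:,::-1])
print(o["time"],o["eef_pos"])
E
```

```text
mask px 667.734375
[0.5394 0.2208] 34.33959329634469 0.22747162747162747
2.775 [ 0.43105033 -0.09904355  0.22311552]
```

View pics/w2.png

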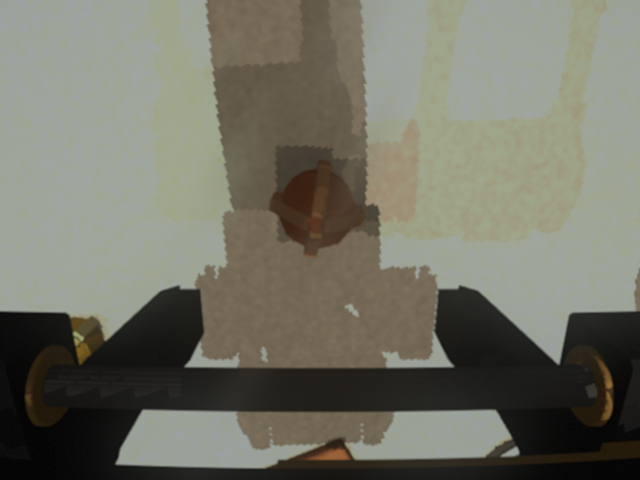

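The cone is at about (318,208) in the wrist picture. One rib pair runs (323,163)–(310,254), the other (272,204)–(362,214). I'll make a metric view, and use tighter thresholds on the spindle fit.

```bash
for t in 70 90 100; do sed "s/G<115/G<$t/" fit.py > f2.py; python3 f2.py; done
python3 - <<'E'
from h import *
import pickle
o,P,im,d=pickle.load(open("pics/w2.pkl","rb"))
c=pix2w("wrist",318,209,.027,P=P)[:2].round(3);print(c,-P["R"].T@P["t"])
A=topview(P,im,c,.027,.05)
A=np.clip(A*1.8,0,255).astype('uint8')
for i in range(0,600,60):cv2.line(A,(i,0),(i,8),(255,0,0),1);cv2.line(A,(0,i),(8,i),(255,0,0),1)
cv2.imwrite("pics/t2.png",A[:,:,::-1])
E
```

```text
mask px 4067.828125
[0.5441 0.2278] 37.51392779310156 0.7963325023718891
mask px 3884.4375
[0.5451 0.229 ] 31.62967209945297 0.7867492075750994
mask px 391.125
[0.5383 0.2207] 41.26498134363862 1.0804170661553212
[ 0.422 -0.095] [ 0.36153593 -0.07437179  0.30420428]
```

View pics/t2.png

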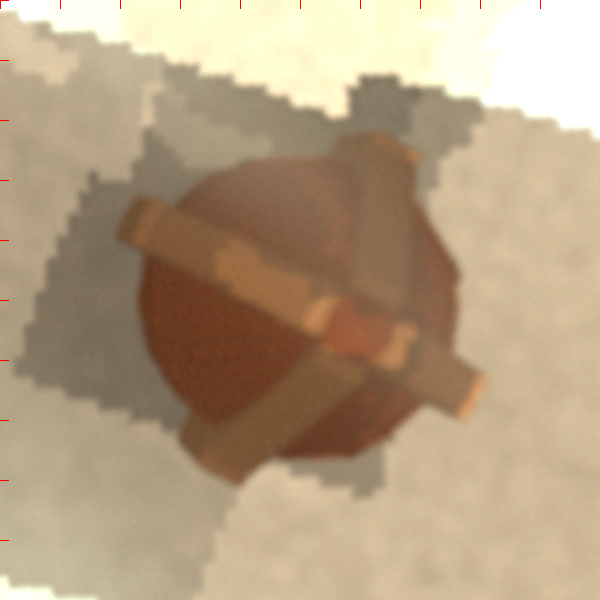

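arm_command(
  targets=[
    [[0.88,0,0],[0,0,8.9]],
    [[0,0,4],[0,0,0]],
    [[0,0,4],[0,0,0]],
    [[0,0,3.5],[0,0,0]],
    [[0,0,2],[0,0,0]],
    [[0,0,1.5],[0,0,0]],
    [[0,0,0.5],[0,0,0]],
    [[0,0,0],[0,0,0]],
  ],
)

```text
time: 3.82
eef_pos: [0.423, -0.097, 0.0681]
orientation: [[-0.884, 0.467, 0.001], [0.467, 0.884, -0.0], [-0.001, 0.0, -1.0]]
force: [0.3, 0.2, 1.3]
opening: 0.0883
grasp_force: 0.0
```

```bash
for t in 105 110 115 120; do sed "s/G<115/G<$t/" fit.py > f2.py; python3 f2.py; done
python3 - <<'E'
from h import *
import pickle
o,P,im,d=pickle.load(open("pics/w1.pkl","rb"))
print("pin",pix2w("wrist",*w2pix("wrist",[[.538+.0021,.222-.0018,.151]],P)[0],.1575,P=P))
o=arm.get_obs();print(o["qpos"].round(3),o["eef_pos"],o["orientation"].round(4))
E
```

```text
mask px 598.6875
[0.5392 0.221 ] 36.7210497555988 0.3642864599645057
mask px 637.09375
[0.539  0.2208] 35.95775604213204 0.2850100554274783
mask px 667.734375
[0.5394 0.2208] 34.33959329634469 0.22747162747162747
mask px 695.71875
[0.5393 0.2208] 34.48494588232448 0.17989489287158064
pin [0.53841891 0.22076989 0.1575    ]
[-0.283  0.098  2.298  0.     0.745 -1.367] [ 0.42297704 -0.09703816  0.0681135 ] [[-8.840e-01  4.675e-01  7.000e-04]
 [ 4.675e-01  8.840e-01 -1.000e-04]
 [-7.000e-04  2.000e-04 -1.000e+00]]
```

arm_command(
  targets=[
    [[0,0,0],[0,0,0]],
    [[0,0,0],[0,0,0]],
    [[0,0,0],[0,0,0]],
    [[0,0,0],[0,0,0]],
    [[0,0,0],[0,0,0]],
    [[0,0,0],[0,0,0]],
  ],
  claw=-1,
  force=40,
)

```text
time: 4.58
eef_pos: [0.4228, -0.0975, 0.0682]
orientation: [[-0.884, 0.468, 0.001], [0.468, 0.884, -0.0], [-0.001, 0.0, -1.0]]
force: [-0.9, 0.1, 6.2]
opening: 0.0632
grasp_force: 40.0
```

arm_command(
  targets=[
    [[0,0,-5],[0,0,0]],
    [[0,0,-6],[0,0,0]],
    [[0,0,-6],[0,0,0]],
    [[0.65,4.79,-1],[0,0,0]],
    [[0.65,4.79,0],[0,0,0]],
    [[0.65,4.79,0],[0,0,0]],
    [[0.65,4.79,0],[0,0,0]],
    [[0.65,4.79,0],[0,0,0]],
    [[0.65,4.79,0],[0,0,0]],
    [[0.65,4.79,0],[0,0,0]],
  ],
)

```text
time: 5.82
eef_pos: [0.5391, 0.2217, 0.2469]
orientation: [[-0.884, 0.468, -0.001], [0.468, 0.884, -0.001], [0.001, -0.001, -1.0]]
force: [0.3, -1.4, -0.5]
opening: 0.0637
grasp_force: 40.0
```

arm_command(
  targets=[
    [[0,0,0],[0,0,9.2]],
    [[0,0,0],[0,0,9.2]],
    [[0,0,0],[0,0,9.1]],
    [[0,0,0],[0,0,0]],
    [[0,0,0],[0,0,0]],
  ],
)

```text
time: 6.45
eef_pos: [0.5389, 0.2201, 0.2473]
orientation: [[-0.57, 0.822, -0.001], [0.822, 0.57, -0.0], [0.0, -0.001, -1.0]]
force: [0.1, -0.1, -1.4]
opening: 0.0633
grasp_force: 40.0
```

Run:
```python
from h import *
import pickle
o=arm.get_obs();P=arm.camera_params("wrist");im,d=arm.capture("wrist")
pickle.dump((o,P,im,d),open("pics/w3.pkl","wb"));cv2.imwrite("pics/w3.png",im[:,:,::-1])
R=o["orientation"];print(o["time"],o["eef_pos"],np.degrees(np.arctan2(R[1,1],R[0,1])),o["force"],o["torque"],o["opening"],o["qpos"].round(2))
print("tool shift cm",100*R.T@(np.array([.5393,.2203,.2])-o["eef_pos"]))
print(w2pix("wrist",o["eef_pos"]+R@np.array([0,0,.0042]),P))
```

```text
6.45 [0.53885015 0.22013735 0.24725218] 34.734078478312746 [ 0.08263953 -0.14608334 -1.43996627] [-0.04325769  0.01676644  0.02915703] 0.06332758301781595 [ 0.35  0.13  1.87 -0.    1.14 -0.26]
tool shift cm [-0.01308884  0.05007656  4.72517624]
[[318.07913224 428.744341  ]]
```

View pics/w3.png

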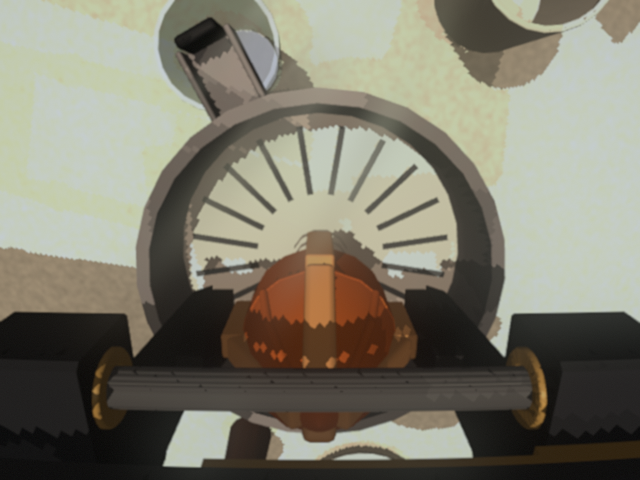

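The cone is held upright over the bowl, with its front rib centred at column 320. I'll check its fore-aft offset in the tool against the front rib (face top row ~252, bottom ~231).

Run:
```python
from h import *
import pickle
o,P,im,d=pickle.load(open("pics/w3.pkl","rb"));R=o["orientation"]
for z in(.0412,.0682):
  for x in(.030,.032,.034):print(z,x,w2pix("wrist",o["eef_pos"]+R@np.array([x,0,z]),P).round(1))
print(im[222:272:2,320].max(1), [round(float(d[r,320]),4) for r in range(226,270,4)])
print(o["eef_pos"]+R@[0,0,0])
```

```text
0.0412 0.03 [[318.1 260.8]]
0.0412 0.032 [[318.1 254.5]]
0.0412 0.034 [[318.1 248.2]]
0.0682 0.03 [[318.1 235.5]]
0.0682 0.032 [[318.1 230.2]]
0.0682 0.034 [[318.1 224.8]]
[190 189 190 186 147 131 132 131 132 131 131 131 130 129 130 129 153 183
 185 185 181 145 170 180 181] [0.2203, 0.2202, 0.1523, 0.1468, 0.1421, 0.1386, 0.1342, 0.1316, 0.1317, 0.13, 0.1283]
[0.53885015 0.22013735 0.24725218]
```

arm_command(
  targets=[
    [[0,0.05,1],[0,0,0]],
    [[0,0,1],[0,0,0]],
    [[0,0,0.3],[0,0,0]],
    [[0,0,0.3],[0,0,0]],
    [[0,0,0],[0,0,0]],
  ],
)

```text
time: 7.12
eef_pos: [0.5395, 0.2206, 0.2215]
orientation: [[-0.568, 0.823, -0.0], [0.823, 0.568, -0.0], [0.0, -0.0, -1.0]]
force: [-0.9, -0.2, -1.5]
opening: 0.0632
grasp_force: 40.0
```

The offset is about 0.5 mm, as assumed. The pin has entered, so I'll go on down gently.

arm_command(
  targets=[
    [[0,0,0.2],[0,0,0]],
    [[0,0,0.2],[0,0,0]],
    [[0,0,0.2],[0,0,0]],
    [[0,0,0],[0,0,0]],
  ],
)

```text
time: 7.62
eef_pos: [0.5393, 0.2206, 0.2155]
orientation: [[-0.568, 0.823, -0.0], [0.823, 0.568, -0.0], [0.0, -0.0, -1.0]]
force: [0.7, 0.6, -1.5]
opening: 0.0632
grasp_force: 40.0
```

arm_command(
  targets=[
    [[0,0,0.25],[0,0,0]],
    [[0,0,0.25],[0,0,0]],
    [[0,0,0],[0,0,0]],
  ],
)

```text
time: 8.0
eef_pos: [0.5393, 0.2205, 0.2103]
orientation: [[-0.568, 0.823, -0.001], [0.823, 0.568, -0.0], [0.0, -0.001, -1.0]]
force: [0.2, -0.2, -1.0]
opening: 0.0634
grasp_force: 40.0
```

arm_command(
  targets=[
    [[0,0,0.25],[0,0,0]],
    [[0,0,0.25],[0,0,0]],
    [[0,0,0.2],[0,0,0]],
    [[0,0,0],[0,0,0]],
    [[0,0,0],[0,0,0]],
  ],
)

```text
time: 8.62
eef_pos: [0.5395, 0.2206, 0.2037]
orientation: [[-0.568, 0.823, 0.0], [0.823, 0.568, 0.0], [0.0, 0.0, -1.0]]
force: [0.4, -0.2, -1.0]
opening: 0.0635
grasp_force: 40.0
```

arm_command(
  targets=[
    [[0,0,0.15],[0,0,0]],
    [[0,0,0.15],[0,0,0]],
    [[0,0,0.15],[0,0,0]],
    [[0,0,0],[0,0,0]],
    [[0,0,0],[0,0,0]],
  ],
)

```text
time: 9.25
eef_pos: [0.5398, 0.2207, 0.1997]
orientation: [[-0.568, 0.823, 0.001], [0.823, 0.568, 0.0], [-0.0, 0.001, -1.0]]
force: [-1.0, -0.5, 5.0]
opening: 0.0633
grasp_force: 40.0
```

The spring has engaged at the expected height, so the cone is home. Now I press to the stop.

arm_command(
  targets=[
    [[0,0,0.15],[0,0,0]],
    [[0,0,0.15],[0,0,0]],
    [[0,0,0.1],[0,0,0]],
    [[0,0,0],[0,0,0]],
    [[0,0,0],[0,0,0]],
  ],
)

```text
time: 9.88
eef_pos: [0.5398, 0.2207, 0.1963]
orientation: [[-0.568, 0.823, 0.001], [0.823, 0.568, 0.0], [-0.0, 0.001, -1.0]]
force: [-2.7, -0.9, 7.7]
opening: 0.0637
grasp_force: 40.0
```

arm_command(
  targets=[
    [[0,0,0.1],[0,0,0]],
    [[0,0,0.1],[0,0,0]],
    [[0,0,0],[0,0,0]],
    [[0,0,0],[0,0,0]],
  ],
)

```text
time: 10.38
eef_pos: [0.5399, 0.2207, 0.1961]
orientation: [[-0.568, 0.823, 0.001], [0.823, 0.568, 0.0], [-0.0, 0.001, -1.0]]
force: [-6.7, -2.5, 15.6]
opening: 0.0634
grasp_force: 40.0
```

arm_command(
  targets=[
    [[0,0,0],[0,0,0]],
    [[0,0,0],[0,0,0]],
    [[0,0,0],[0,0,0]],
    [[0,0,0],[0,0,0]],
  ],
)

```text
time: 10.88
eef_pos: [0.5399, 0.2207, 0.196]
orientation: [[-0.568, 0.823, 0.001], [0.823, 0.568, 0.0], [-0.0, 0.001, -1.0]]
force: [-5.8, -2.9, 16.2]
opening: 0.0631
grasp_force: 40.0
```

Run:
```python
from h import *
im,d=arm.capture("side");cv2.imwrite("pics/s9.png",cv2.resize(im[150:350,210:460,::-1],(750,600)))
```

```text
(no output)
```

View pics/s9.png

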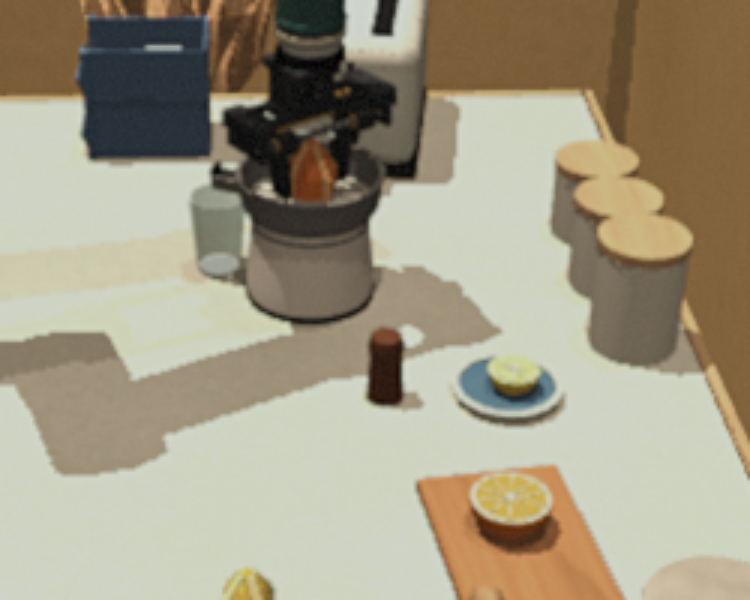

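The crop shows the cone held down in the bowl at about (315,170), with the other things where they stood. The push is steady at the stop.

```bash
python3 -c "
from station import arm
print(arm.sign_off())"
```

```text
the job is handed in; nothing more can be done
None
```

I set the large orange cone on the spindle, where it meshed and slid fully home. I handed the job in with the gripper still pressing it against the stop (6 mm down, about 16 N); the judging result was not shown.

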